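Tip the case over the sill into its bench bay

ROBOT

A 7-joint arm with a two-finger parallel gripper is mounted at the origin on the work surface. World frame = base frame: x ahead of the robot, y to its left, z up, the work surface at z = 0. Lengths are in m, angles in rad, forces in N, time in s.
With the tool pointing down it reaches from about 0.4 to 0.925 m from the base axis. Payload 4.1 kg.
Tool frame: the origin (TCP) lies midway between the tips of the shut fingers; the grasp point (between the pads) lies 19 mm behind it; z points along the fingers, y is the line along which they close (so a half turn about z gives the same grasp; the last joint's range is limited). The gripper opens to 85 mm and grips with 20 to 120 N. Pads are 22 mm wide; open, the fingers measure 114 mm over their backs; the gripper's body (76 mm by 85 mm) begins 54 mm behind the grasp point. The pads swing forward as they close: fully open they stand 13 mm farther back than shut.
Start: joints at [1.106, 0.398, 0.045, 1.537, -0.019, 1.207, -0.051], TCP at [0.233, -0.607, 0.231] pointing down, gripper open.
Joint ranges: [-2.82, 2.82], [-0.49, 2.23], [-1.37, 1.46], [0, 2.46], [-1.36, 4.5], [0.23, 2], [-2.94, 2.94]. Speed limits (rad/s): [2.57, 2.57, 3.14, 3.14, 3.14, 3.14, 3.14].

INTERFACE

Orientations are given as a unit quaternion [w, x, y, z].
In Python, from station import r gives the robot as it stands.
- The arm moves only by the shell command python3 -m inch 'ROWS' [FORCE]. ROWS is JSON, a list of rows, each a list of 7 numbers: the turn, a rotation vector about the tool's x, y, z in rad, then the shift along the tool's x, y, z in m, then the closure, from 0 (fully open) to 1 (shut). A call has 1 to 8 rows; each row shifts and turns the commanded pose from where the row before left it, along the tool's axes as they then stand; what a row does not reach is not made up. A row lasts 1/10 s, in which the tool goes at most 50 mm and 8.59 degrees, less where a joint would pass 70% of its speed; a pose out of reach is approached as far as the arm can. A call is refused whole if a number of a shift passes 0.05 or a number of a turn 0.15, either way. A call with a gripper value outside its range is refused whole. The fingers move at their own pace and stop on an object; FORCE is the grip in N (left out, the last holds). Time passes only in rows, so rows that do not move let the fingers close. It gives the time, the measured TCP pose, the force, the opening and the grip force at its end, in the units of the state.
- r.get_obs(): the state, without advancing time (a new reading comes with each control period).
- r.get_image(name): name is "scene" or "side" or "wrist"; returns (picture, depth): 384x512x3 uint8, red, green, blue; 384x512 float32, m along the optical axis (not along the pixel's ray), 0 where there is no reading.
- r.get_calibration(name): a dict with "fx", "fy", "cx", "cy" (pixels), "cam_to_world" (4x4, takes a point from camera to world coordinates). Camera axes: x right, y down, z forward; pixel columns grow to the right and rows downward; lengths in m; the calibration is good to about 2 mm. The wrist camera is an equidistant fisheye: a pixel r from the principal point sees the ray r / f radians off the axis. A picture is of the moment at which its call begins: read the wrist's pose just before it. get_calibration takes no time and is no camera call; for the wrist camera it gives the pose at the moment of the call.
- r.close_job(): hands the job in; it is judged then, once.
The state is a dict: "t": time; "joint_pos": joint angles; "joint_vel": joint speeds; "joint_torque": joint torques, N m; "eef_pos": TCP position; "ee_rot": TCP orientation; "contact_force": force on the tool from outside, world axes, zero at the start; "wrist_torque": the same for the moment, N m; "width": finger opening in m; "finger_force": force on a finger pad.
Only numpy, scipy, OpenCV 4.12 (cv2) and the standard library are available. Lean on these libraries where they do the work, as an engineer would, in place of code of your own. Each camera call takes 0.05 s, during which the arm holds its last target. There are 200 camera calls.

TASK

Put the black-panelled plywood case away in its wooden bay on the bench: tip its leading edge up (pressing down on its tail board does this), set that edge on the bay's sill with the rear still on the bench, then push the case on over the sill until all of its body lies flat inside the bay. Slide it, never lift the whole case clear to carry it over, and do not disturb the mallet, tape measure or offcut.

Things in the scene. Friction and masses are not known exactly. Their poses are not given: they have to be found in the camera images.
- case: Loose closed plywood case, black panels, 0.45 to 0.75 kg. Body 140 long (x) x 110 wide (y) x 64 high mm; origin at the centre of the body's underside, +x towards the leading end. A tail board sticks out 80 mm behind the body (-x). It starts facing the sill, 30 to 70 mm short of it, within 6 degrees and 10 mm of the bay's centre line.
- nose (a point): Middle of the case's leading bottom edge (case x = +70 mm, z = 0); axes as the case.
- heel (a point): Middle of the case body's rear bottom edge (case x = -70 mm, z = 0), the edge about which it tips; axes as the case.
- tail (a point): Middle of the tail board's end face (case x = -150, z = 33 mm), which can be pushed. The horizontal board is 80 wide and 10 thick: underside 28, top 38 mm above the case's underside. Axes as the case.
- bay: Fixed wooden frame on the bench: sill, two side rails, back rail; its floor is the bench. Origin on the bench under the middle of the sill, +x into the bay. Sill: x = -10 to +10 mm, 18 high, across the whole entry. Inside: y = -73 to +73, x = +10 to +174 mm; rails 36 high, 14 thick. The case's tail board stays outside, above the sill.
- mallet: Bystander: loose wooden mallet lying on the bench, head 65 x 115 x 60 mm, handle reaching 230 mm along -x from the origin under the head's centre; past the work, on the side away from the robot base.
- tape: Bystander: loose black and yellow tape measure, 75 x 42 x 66 mm, origin under its centre; on the far side from the robot base.
- offcut: Bystander: loose wooden offcut 45 (x) x 160 (y) x 28 mm, origin under its centre; lying beyond the bay's back rail.
- pad (a point): Press spot on the tail board's top face (case x = -130, z = 38 mm), 17 mm behind a cross batten (full width, 14 mm high, case x = -113 to -103 mm) that fingers can also push forward on. Pressing here with 5 to 9 N tips the case about its heel: 10 mm down lifts the nose about 23 mm. Tail board touching the bench is harmless. Axes as the case.
- bay_in (a point): Centre of the bay's floor, at bench height, 92 mm beyond the middle of the sill; axes as the bay.
Not all that is in view belongs to the job. What is shaped like the case but blue is not meant.

How it is judged:
On the way:
1. the case's leading edge is up over the sill while its rear bottom edge is still on the bench in front of the sill (x of nose in the frame of bay between -0.006 and 0.12 m and height (world z) of nose above 0.015 m and height (world z) of heel below 0.008 m), for 0.2 s.
At the end, for the whole second after the job is handed in: The case's body lies at rest flat on the bench inside the bay: its rear bottom edge is past the sill's inner face, both its ends are within 6 mm of the bench, it is upright within about 3 degrees and between the rails, leading end towards the back rail (x of heel in the frame of bay above 0.007 m and x of nose in the frame of bay below 0.178 m and y of case in the frame of bay between -0.03 and 0.03 m and height (world z) of each of heel, nose below 0.006 m and angle between case's own z axis and vertical below 0.06 rad and angle between the x axis of case and the x axis of bay, either way round below 0.35 rad and linear speed of case below 0.01 m/s); the robot touches nothing.
It fails at once if the whole case is lifted clear of bench and sill (both ends of its underside more than 35 mm up) (height (world z) of each of heel, nose above 0.035 m).
It fails at once if the mallet, tape measure or offcut is moved more than 30 mm (distance of any of mallet, tape, offcut from where it was at the start of the episode above 0.03 m).
It also fails if it takes over 48 s, if anything falls off the work surface, if the arm or the gripper's body presses on something with over 40 N, if the wrist force passes 120 N, or if a joint passes its speed limit or range.

## Working session

There is one attempt and no reset: what is moved stays moved. The work goes in short steps, Python scripts to look and compute and a shell command to move; the robot and the scene stay as the last step left them, time stands still between calls to the robot, and variables do not carry over. Pictures are saved under pics/ and viewed, at most 10 in all, crops included, and the job is handed in when it is done.

```bash
mkdir -p pics; ls
python3 - <<'E'
from station import r
import cv2,numpy as np
for n in("scene","side"):
    p,d=r.get_image(n); np.savez(f"pics/{n}0.npz",p=p,d=d); cv2.imwrite(f"pics/{n}0.png",p[:,:,::-1])
    c=r.get_calibration(n); print(n,c["fx"],c["fy"],c["cx"],c["cy"],np.round(c["cam_to_world"],3).tolist())
o=r.get_obs(); print(o["t"],o["eef_pos"],o["ee_rot"],o["contact_force"],o["width"])
E
```

```text
pics
scene 444.7804563807576 444.7804563807576 261.96863751730325 186.40126748627088 [[0.597, 0.561, -0.573, 1.124], [0.802, -0.402, 0.442, -0.391], [0.017, -0.724, -0.69, 0.797], [0.0, 0.0, 0.0, 1.0]]
side 358.9491978281905 358.9491978281905 260.0325777795665 187.24788551544873 [[-0.768, -0.368, 0.525, 0.103], [-0.641, 0.419, -0.644, 0.598], [0.017, -0.83, -0.557, 0.507], [0.0, 0.0, 0.0, 1.0]]
0.1 [ 0.23232986 -0.60645307  0.23036574] [-8.58680733e-04  9.83307254e-01  1.81950700e-01 -2.22929143e-04] [-0.40006667 -0.34494134 -0.49139962] 0.08537737068935103
```

View pics/scene0.png

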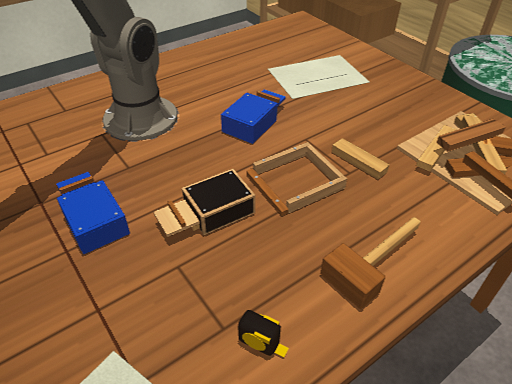

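View pics/side0.png

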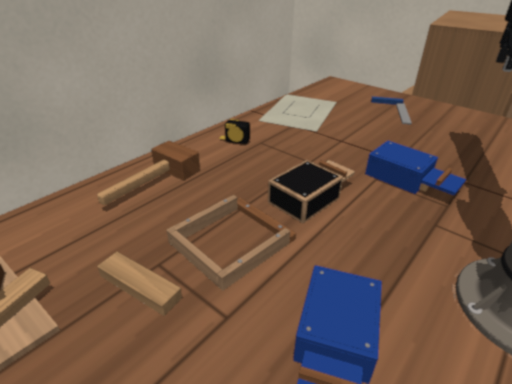

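The scene view has three lookalikes: the black-panelled plywood case at (218,200), and blue boxes at (93,215) and (250,115). I choose the black one, whose tail board is at (175,220). The bay is at (297,178), with its dark sill at (267,192). The mallet is at (352,275), the tape at (260,333) and the offcut at (360,157). Next I measure from depth.

```bash
cat > h.py <<'E'
from station import r
import cv2,numpy as np
def cloud(d,c):
    v,u=np.mgrid[:d.shape[0],:d.shape[1]]
    P=np.stack([(u-c["cx"])/c["fx"]*d,(v-c["cy"])/c["fy"]*d,d],-1)
    T=np.array(c["cam_to_world"]); return P@T[:3,:3].T+T[:3,3]
def rect(P): 
    (c,s,a)=cv2.minAreaRect((P[:,:2]*1000).astype(np.float32)); return np.round(c,1),np.round(s,1),round(a,2)
E
python3 - <<'E'
from h import *
for n in("scene","side"):
    z=np.load(f"pics/{n}0.npz"); p,d=z["p"],z["d"]; W=cloud(d,r.get_calibration(n)); h=W[...,2]
    hsv=cv2.cvtColor(p,cv2.COLOR_RGB2HSV); ok=d>0
    blue=(hsv[...,0]>100)&(hsv[...,0]<130)&(hsv[...,1]>120)
    for nm,lo,hi in(("top",.058,.07),("tail",.03,.0345+.01),("rail",.031,.041),("sill",.014,.022),("off",.024,.032)):
        m=(ok&(h>lo)&(h<hi)&~blue&(W[...,0]>.25)).astype(np.uint8)
        k,l,s,cen=cv2.connectedComponentsWithStats(m)
        for i in range(1,k):
            if s[i,4]>60:
                Q=W[l==i]; print(n,nm,s[i,4],np.round(cen[i]),*rect(Q),np.round(np.median(Q[:,2]),4))
if 1:
    p=np.load("pics/scene0.npz")["p"][150:260,140:360]
    cv2.imwrite("pics/crop0.png",cv2.resize(p,None,fx=3.5,fy=3.5,interpolation=cv2.INTER_CUBIC)[:,:,::-1])
E
```

```text
scene top 126 [471. 120.] [643.9 735.1] [40.9 51.4] 52.46 0.062
scene top 1296 [490. 157.] [759.3 653.8] [224.9 194.4] 1.14 0.0621
scene top 2006 [217. 193.] [466.7 -16.5] [140.9 115.3] 84.81 0.0642
scene top 1296 [354. 268.] [809.1  90.6] [114.5  65.6] 3.65 0.0599
scene top 838 [259. 326.] [ 799.8 -140.8] [73.5 44.8] 27.2 0.0646
scene tail 73 [462. 118.] [605.1 758.3] [ 42.5 100.8] 15.46 0.0368
scene tail 494 [434. 148.] [639.2 596.4] [ 40.1 203.9] 17.67 0.037
scene tail 890 [306. 171.] [497.3 210.3] [180.2 179.5] 84.5 0.0355
scene tail 215 [507. 163.] [808.6 669.4] [ 35.4 100.7] 45.76 0.0375
scene tail 378 [467. 169.] [787.9 555.9] [ 58.4 182.2] 77.69 0.0373
scene tail 1122 [186. 217.] [464.8 -56.3] [220.2 110.4] 84.47 0.0377
scene tail 577 [392. 240.] [798.  226.8] [ 23.3 184.7] 4.03 0.0424
scene tail 257 [348. 284.] [822.1  67.5] [127.6  52.6] 31.22 0.037
scene tail 153 [258. 342.] [ 813.1 -152. ] [76.1 26. ] 48.0 0.0372
scene rail 62 [463. 117.] [602.5 767.7] [33.8 83.8] 8.43 0.0366
scene rail 489 [434. 148.] [639.1 596.3] [ 39.8 203.9] 17.67 0.037
scene rail 844 [306. 171.] [49
[... 3293 characters left out ...]
.] [634.9 544.2] [ 5.3 92.6] 16.99 0.018
side off 67 [369.  30.] [ 1257.4 -1981.5] [ 32.  397.7] 89.5 0.0283
side off 405 [111.  56.] [1902.5 -613.3] [  30.5 1499.7] 0.09 0.0281
side off 167 [460.  84.] [  424.6 -1140.6] [348.1  25.2] 6.78 0.0282
side off 63 [238. 136.] [ 786.3 -127.7] [77.  26.6] 46.12 0.0275
side off 301 [147. 181.] [781.9 190.3] [266.3  48.5] 80.85 0.028
side off 204 [303. 203.] [433.1  15.9] [175.9  85.2] 47.24 0.0281
side off 193 [207. 216.] [567.8 197.5] [158.9   4.5] 84.2 0.0283
side off 370 [229. 257.] [455.1 259.9] [246.1 123. ] 40.6 0.0281
side off 1905 [140. 279.] [536.2 398.2] [161.  46.] 7.97 0.0277
side off 228 [ 23. 298.] [635.7 542. ] [ 4.4 89.4] 17.64 0.0278
```

View pics/crop0.png

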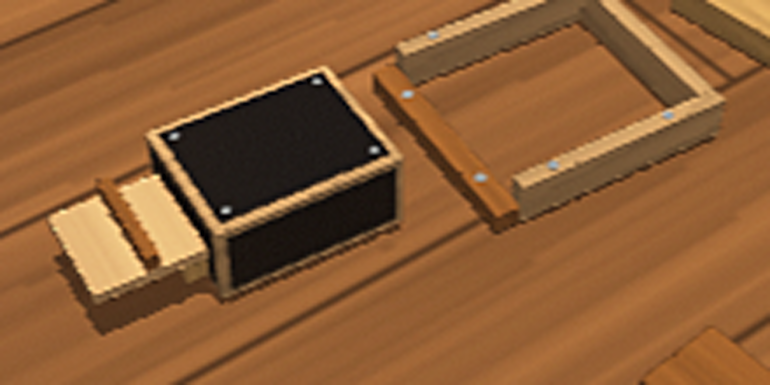

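The crop confirms the choice: black top, plywood trim, tail board at the left with its batten, leading end facing the sill. I estimate bay origin ≈ (0.487, 0.113) with x axis at 84.5°, and case origin ≈ (0.465, -0.0155) at about 84.4°. Next I turn the tool to line up and travel above the tail.

```bash
python3 -m inch '[[0,0,-0.1385,0,0,0,0.5],[0,0,-0.1385,0,0,0,0.5],[0,0,-0.1385,0,0,0,0.5],[0,0,-0.1385,0,0,0,0.5],[0,0,-0.1385,0,0,0,0.5],[0,0,-0.1385,0,0,0,0.5],[0,0,-0.1385,0,0,0,0.5],[0,0,-0.1385,0,0,0,0.5]]' 30
python3 -m inch '[[0,0,0,0.04,0.0145,0,0.5],[0,0,0,0.04,0.0145,0,0.5],[0,0,0,0.04,0.0145,0,0.5],[0,0,0,0.04,0.0145,0,0.5],[0,0,0,0.04,0.0145,0,0.5],[0,0,0,0.04,0.0145,0,0.5],[0,0,0,0.04,0.0145,0,0.5],[0,0,0,0.04,0.0145,0,0.5]]'
python3 -m inch '[[0,0,0,0.04,0.0145,0,0.5],[0,0,0,0.04,0.0145,0,0.5],[0,0,0,0.04,0.0145,0,0.5],[0,0,0,0.04,0.0145,0,0.5],[0,0,0,0,0,0,0.5],[0,0,0,0,0,0,0.5]]'
```

```text
t: 0.9
eef_pos: [0.2323, -0.6067, 0.2307]
ee_rot: [-0.001, 0.739, 0.674, 0.0]
contact_force: [-0.3, -1.1, -0.2]
width: 0.0429
finger_force: 0.0
t: 1.7
eef_pos: [0.3791, -0.2979, 0.231]
ee_rot: [-0.0, 0.741, 0.672, -0.0]
contact_force: [0.1, -0.2, 0.2]
width: 0.043
finger_force: 0.0
t: 2.3
eef_pos: [0.4521, -0.1453, 0.231]
ee_rot: [-0.0, 0.74, 0.673, -0.0]
contact_force: [-1.8, -0.4, 0.8]
width: 0.0427
finger_force: 0.0
```

```bash
python3 -m inch '[[0,0,0,0,0,0.04,0.5],[0,0,0,0,0,0.04,0.5],[0,0,0,0,0,0.04,0.5],[0,0,0,0,0,0.03,0.5],[0,0,0,0,0,0,0.5]]'
python3 - <<'E'
from h import *
a,d=r.get_image("wrist"); b,_=r.get_image("scene")
b=cv2.resize(b[140:300,100:340],(576,384))
cv2.imwrite("pics/w1.png",np.hstack([cv2.resize(a,(400,300)),cv2.resize(b,(400,300))])[:,:,::-1])
E
```

```text
t: 2.8
eef_pos: [0.4475, -0.147, 0.0774]
ee_rot: [-0.004, 0.741, 0.671, -0.003]
contact_force: [-0.7, 0.7, -1.1]
width: 0.0424
finger_force: 0.0
```

View pics/w1.png

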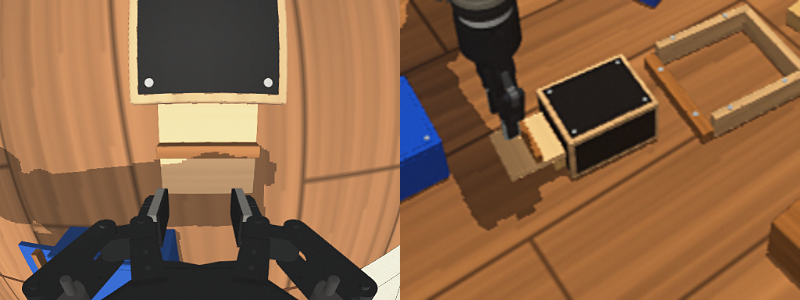

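The wrist view shows the black case ahead (210,50), the batten at (208,150), and the tail centre at u≈208 against the fingers' centre at 199. The tool is therefore about 5 mm to the left. I correct that and lower further.

```bash
python3 -m inch '[[0,0,0,0,0.004,0,0.5],[0,0,0,0,0,0,0.5],[0,0,0,0,0,0.015,0.5],[0,0,0,0,0,0.015,0.5],[0,0,0,0,0,0,0.5],[0,0,0,0,0,0,0.5]]'
```

```text
t: 3.5
eef_pos: [0.4568, -0.1467, 0.0522]
ee_rot: [0.001, 0.741, 0.672, 0.0]
contact_force: [0.0, 0.5, 0.3]
width: 0.0428
finger_force: 0.0
```

```bash
python3 -m inch '[[0,0,0,0,-0.004,0.005,0.5],[0,0,0,0,0,0.005,0.5],[0,0,0,0,0,0,0.5],[0,0,0,0,0,0,0.5]]'; python3 -m inch '[[0,0,0,0,0,0.004,0.5],[0,0,0,0,0,0.003,0.5],[0,0,0,0,0,0,0.5],[0,0,0,0,0,0,0.5]]'
```

```text
t: 3.9
eef_pos: [0.4522, -0.1461, 0.0413]
ee_rot: [0.0, 0.741, 0.672, -0.0]
contact_force: [0.5, -0.9, -0.4]
width: 0.0428
finger_force: 0.0
t: 4.3
eef_pos: [0.4526, -0.147, 0.0348]
ee_rot: [0.001, 0.741, 0.672, -0.0]
contact_force: [-1.3, -1.4, 5.2]
width: 0.0426
finger_force: 3.2
```

```bash
python3 -m inch '[[0,0,0,0,0,0.003,0.5],[0,0,0,0,0,0.003,0.5],[0,0,0,0,0,0.003,0.5],[0,0,0,0,0,0.003,0.5],[0,0,0,0,0,0.001,0.5],[0,0,0,0,0,0,0.5],[0,0,0,0,0,0,0.5]]'
python3 - <<'E'
from h import *
b,d=r.get_image("side"); W=cloud(d,r.get_calibration("side"))
cv2.imwrite("pics/s2.png",cv2.resize(b[120:290,150:400],(750,510))[:,:,::-1])
E
```

```text
t: 5.0
eef_pos: [0.4529, -0.1493, 0.0221]
ee_rot: [0.002, 0.741, 0.671, -0.001]
contact_force: [-1.9, -5.2, 6.3]
width: 0.0425
finger_force: 4.0
```

View pics/s2.png

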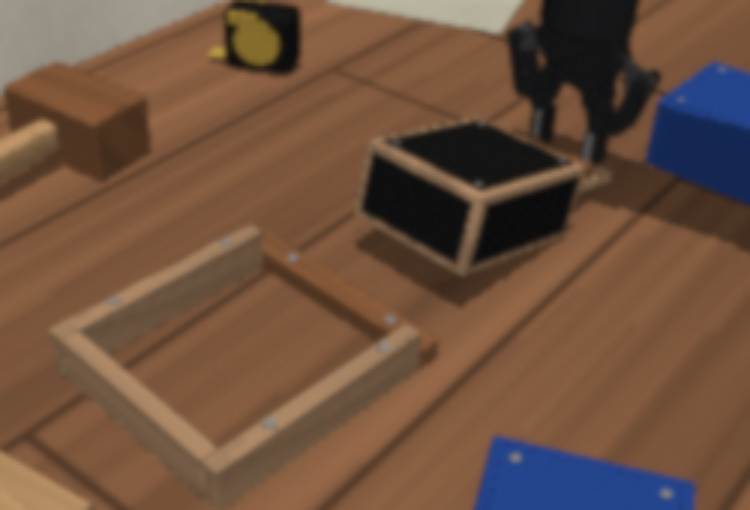

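The side view shows the nose lifted (465,270) with its shadow beneath, and the fingers pressing the tail. The batten is already in contact. Now I push forward at this height.

```bash
python3 -m inch '[[0,0,0,0.005,0,0,0.5],[0,0,0,0.006,0,0,0.5],[0,0,0,0.006,0,0,0.5],[0,0,0,0.006,0,0,0.5],[0,0,0,0.006,0,0,0.5],[0,0,0,0.006,0,0,0.5],[0,0,0,0,0,0,0.5]]'
cat > m.py <<'E'
from h import *
import sys
# case pose from the black top face: plane fit, in bay frame (mm)
o=np.array([.487,.113,0]);a=np.deg2rad(84.46);B=np.array([[np.cos(a),np.sin(a),0],[-np.sin(a),np.cos(a),0],[0,0,1]])
for n in sys.argv[2:]:
    p,d=r.get_image(n);W=(cloud(d,r.get_calibration(n))-o)@B.T*1000
    m=(p.max(2)<60)&(d>0)&(W[...,2]>20)&(W[...,2]<130)&(abs(W[...,1])<75)&(W[...,0]>-215)&(W[...,0]<175)
    N=np.cross(np.gradient(cv2.blur(W,(3,3)),axis=1),np.gradient(cv2.blur(W,(3,3)),axis=0)); N/=np.linalg.norm(N,axis=2,keepdims=True)+1e-9
    m&=abs(N[...,2])>.9
    k,l,s,c=cv2.connectedComponentsWithStats(m.astype(np.uint8)); i=1+s[1:,4].argmax(); Q=W[l==i]
    z=Q.mean(0); v=np.linalg.svd(Q-z,full_matrices=False)[2][2]; v*=np.sign(v[2])
    cen,sz,an=cv2.minAreaRect(Q[:,:2].astype(np.float32))
    if sz[0]<sz[1]: an-=90
    yaw=(an+90)%180-90
    ph=np.deg2rad(yaw); x=np.array([np.cos(ph),np.sin(ph),0]); x-=v*(x@v); x/=np.linalg.norm(x)
    C=np.array([*cen,z[2]]); C[2]=z[2]-((C-z)[:2]@v[:2])/v[2]
    C=C-64*v; print(n,len(Q),"size",np.round(sz),"yaw",round(yaw,1),"case",np.round(C,1),"nose",np.round(C+70*x,1),"heel",np.round(C-70*x,1))
    cv2.imwrite(f"pics/{sys.argv[1]}_{n}.png",p[:,:,::-1])
E
python3 m.py a scene side
```

```text
t: 5.75
eef_pos: [0.4568, -0.1131, 0.0222]
ee_rot: [0.002, 0.741, 0.672, -0.0]
contact_force: [0.4, -3.0, 5.9]
width: 0.0427
finger_force: 3.3
scene 1359 size [ 97. 121.] yaw -0.7 case [-91.4   6.5  16.6] nose [-23.2   5.7  32.6] heel [-159.5    7.4    0.6]
side 701 size [116.  88.] yaw 1.3 case [-90.1   8.1  16.2] nose [-22.    9.6  32.4] heel [-158.2    6.5    0. ]
```

```bash
python3 -m inch '[[0,0,0,0.006,0,0,0.5],[0,0,0,0.007,0,0,0.5],[0,0,0,0.007,0,0,0.5],[0,0,0,0.007,0,0,0.5],[0,0,0,0.007,0,0,0.5],[0,0,0,0.007,0,0,0.5],[0,0,0,0.006,0,0,0.5],[0,0,0,0,0,0,0.5]]'; python3 -m inch '[[0,0,0,0,0,0,0.5],[0,0,0,0,0,0,0.5]]';python3 m.py b scene side
```

```text
t: 6.65
eef_pos: [0.4612, -0.066, 0.0221]
ee_rot: [0.002, 0.741, 0.672, -0.0]
contact_force: [0.4, -3.1, 5.2]
width: 0.0429
finger_force: 3.2
t: 6.85
eef_pos: [0.4612, -0.0661, 0.022]
ee_rot: [0.001, 0.741, 0.672, -0.0]
contact_force: [-0.4, -3.0, 6.3]
width: 0.0428
finger_force: 3.2
scene 1230 size [ 96. 121.] yaw -0.6 case [-44.4   6.   16.9] nose [23.7  5.3 33.3] heel [-112.4    6.7    0.5]
side 760 size [115.  89.] yaw 1.1 case [-41.9   7.3  16.8] nose [26.1  8.6 33.3] heel [-109.9    5.9    0.4]
```

The nose is at bay x ≈ +25, 33 mm up, with the heel on the bench, so stage 1 is met. Now I ease off and go behind the tail board to push its end face.

```bash
python3 -m inch '[[0,0,0,0,0,-0.004,0.5],[0,0,0,0,0,-0.005,0.5],[0,0,0,-0.003,0,-0.01,0.5],[0,0,0,0,0,-0.02,0.5],[0,0,0,0,0,-0.02,0.5],[0,0,0,-0.03,0,0,0.5],[0,0,0,-0.03,0,0,0.5],[0,0,0,0,0,0,0.5]]'; python3 m.py c scene side
```

```text
t: 7.75
eef_pos: [0.4529, -0.1316, 0.0807]
ee_rot: [0.001, 0.743, 0.67, -0.001]
contact_force: [-0.6, -0.2, -0.2]
width: 0.0427
finger_force: 0.0
scene 1310 size [ 96. 123.] yaw -0.1 case [-42.8   6.3  12.8] nose [26.1  6.2 25. ] heel [-111.7    6.4    0.7]
side 831 size [119.  91.] yaw 1.7 case [-41.    6.8  12.6] nose [27.9  8.9 24.8] heel [-109.9    4.7    0.5]
```

```bash
python3 -m inch '[[0,0,0,0,0.003,0.025,0.5],[0,0,0,0,0,0.025,0.5],[0,0,0,0,0,0.017,0.5],[0,0,0,0,0,0,0.5],[0,0,0,0,0,0,0.5]]';  python3 -m inch '[[0,0,0,0.012,0,0,0.5],[0,0,0,0.012,0,0,0.5],[0,0,0,0.01,0,0,0.5],[0,0,0,0.006,0,0,0.5],[0,0,0,0.006,0,0,0.5],[0,0,0,0.006,0,0,0.5],[0,0,0,0.006,0,0,0.5],[0,0,0,0,0,0,0.5]]'; python3 m.py d scene side
```

```text
t: 8.35
eef_pos: [0.4572, -0.1264, 0.0136]
ee_rot: [-0.0, 0.74, 0.673, 0.0]
contact_force: [0.6, 0.2, 0.2]
width: 0.0425
finger_force: 0.0
t: 9.15
eef_pos: [0.4627, -0.0688, 0.0133]
ee_rot: [-0.0, 0.74, 0.672, 0.0]
contact_force: [-0.3, -0.6, -0.8]
width: 0.043
finger_force: 0.4
scene 1245 size [121.  98.] yaw 0.7 case [-19.4   6.7  16.6] nose [49.1  7.6 30.9] heel [-88.    5.8   2.3]
side 833 size [116.  90.] yaw 0.1 case [-16.5   9.1  16.5] nose [51.6  9.2 32.5] heel [-84.7   8.9   0.5]
```

```bash
python3 -m inch '[[0,0,0,0.006,0,0,0.5],[0,0,0,0.007,0,0,0.5],[0,0,0,0.007,0,0,0.5],[0,0,0,0.007,0,0,0.5],[0,0,0,0.007,0,0,0.5],[0,0,0,0.006,0,0,0.5],[0,0,0,0,0,0,0.5],[0,0,0,0,0,0,0.5]]'; python3 m.py e scene side
```

```text
t: 10.05
eef_pos: [0.4667, -0.0287, 0.0134]
ee_rot: [-0.0, 0.74, 0.672, 0.001]
contact_force: [-0.7, -0.5, 0.1]
width: 0.0427
finger_force: 0.6
scene 1168 size [119.  97.] yaw 0.1 case [21.3  7.9 28.7] nose [88.1  8.1 49.5] heel [-45.6   7.7   7.8]
side 781 size [112.  90.] yaw 0.4 case [23.9  9.5 28.6] nose [90.6 10.  49.6] heel [-42.9   9.    7.5]
```

The case is balancing on the sill, with the nose at 49 mm and the heel at 8 mm. I back off briefly to let it settle.

```bash
python3 -m inch '[[0,0,0,-0.01,0,0,0.5],[0,0,0,-0.01,0,0,0.5],[0,0,0,0,0,0,0.5],[0,0,0,0,0,0,0.5],[0,0,0,0,0,0,0.5]]'; python3 m.py f scene side
```

```text
t: 10.65
eef_pos: [0.4646, -0.0498, 0.0133]
ee_rot: [-0.0, 0.741, 0.672, 0.0]
contact_force: [0.5, -0.0, 0.0]
width: 0.0427
finger_force: 0.0
scene 949 size [ 95. 121.] yaw -1.5 case [26.1  7.1 14.9] nose [94.6  5.2  0.6] heel [-42.4   8.9  29.1]
side 1720 size [ 93. 120.] yaw -0.1 case [29.1  8.  14.4] nose [97.6  7.8  0.2] heel [-39.5   8.1  28.6]
```

View pics/f_side.png

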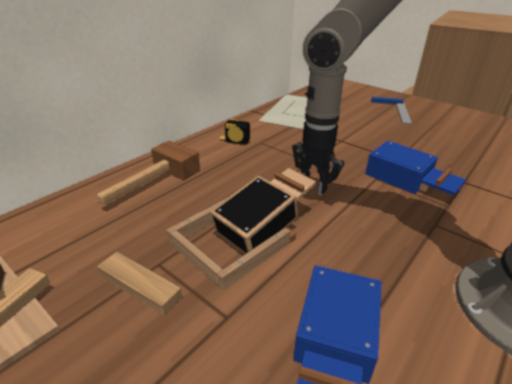

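The side view shows the case tipped into the bay: nose on the floor at (245,250), tail raised at (296,180), fingers behind it at (320,175). I raise the fingers a little and push on.

```bash
python3 -m inch '[[0,0,0,0,0,-0.017,0.5],[0,0,0,0.012,0,0,0.5],[0,0,0,0.012,0,0,0.5],[0,0,0,0.01,0,0,0.5],[0,0,0,0.006,0,0,0.5],[0,0,0,0.006,0,0,0.5],[0,0,0,0.006,0,0,0.5],[0,0,0,0.006,0,0,0.5]]'; python3 -m inch '[[0,0,0,0.006,0,0,0.5],[0,0,0,0.006,0,0,0.5],[0,0,0,0,0,0,0.5]]'; python3 m.py g scene side
```

```text
t: 11.55
eef_pos: [0.4698, 0.0078, 0.03]
ee_rot: [-0.0, 0.741, 0.672, -0.001]
contact_force: [-0.1, -0.7, -0.3]
width: 0.0425
finger_force: 0.0
t: 11.85
eef_pos: [0.4716, 0.0213, 0.0304]
ee_rot: [-0.0, 0.74, 0.673, 0.001]
contact_force: [-0.4, 0.0, 0.1]
width: 0.0429
finger_force: 0.0
scene 945 size [123.  96.] yaw 0.2 case [59.8  7.3 10.9] nose [129.    7.6   0.6] heel [-9.4  7.  21.3]
side 1726 size [122.  92.] yaw 0.1 case [63.3  8.1 10.4] nose [132.6   8.3   0.2] heel [-5.9  7.9 20.7]
```

Heel at about -8 mm. I need roughly 26 mm more.

```bash
python3 -m inch '[[0,0,0,0.005,0,0,0.5],[0,0,0,0.005,0,0,0.5],[0,0,0,0.005,0,0,0.5],[0,0,0,0.004,0,0,0.5],[0,0,0,0.003,0,0,0.5],[0,0,0,0,0,0,0.5],[0,0,0,0,0,0,0.5]]'; python3 m.py h scene side
```

```text
t: 12.65
eef_pos: [0.4734, 0.0417, 0.0302]
ee_rot: [0.0, 0.74, 0.672, -0.0]
contact_force: [0.3, -2.0, -1.9]
width: 0.0427
finger_force: 1.0
scene 934 size [ 97. 124.] yaw -0.7 case [83.1  7.5  8.7] nose [152.6   6.6   0.3] heel [13.6  8.4 17.1]
side 1725 size [123.  92.] yaw 0.5 case [84.7  8.8  8.3] nose [154.2   9.4   0.2] heel [15.1  8.2 16.4]
```

```bash
python3 -m inch '[[0,0,0,0.004,0,0,0.5],[0,0,0,0,0,0,0.5],[0,0,0,-0.01,0,0,0.5],[0,0,0,-0.02,0,0,0.5],[0,0,0,0,0,0,0.5],[0,0,0,0,0,0,0.5]]'; python3 m.py i scene side
```

```text
t: 13.35
eef_pos: [0.4713, 0.0157, 0.0305]
ee_rot: [0.0, 0.741, 0.672, 0.001]
contact_force: [-1.3, 0.5, -0.5]
width: 0.0431
finger_force: 0.0
scene 1048 size [127.  98.] yaw 0.3 case [92.8  8.2  0.6] nose [162.8   8.6   0.8] heel [22.8  7.9  0.5]
side 1625 size [123.  92.] yaw 0.2 case [93.9  9.2  0.3] nose [163.9   9.5   0.4] heel [23.9  8.9  0.3]
```

The case lies flat in the bay (heel at +23 mm, nose at +163 mm, y at +8 mm). I retract clear and hand in.

```bash
python3 -m inch '[[0,0,0,-0.02,0,0,0.5],[0,0,0,-0.01,0,-0.03,0.5],[0,0,0,0,0,-0.04,0.5],[0,0,0,0,0,-0.04,0.5],[0,0,0,0,0,0,0.5],[0,0,0,0,0,0,0.5]]'; python3 m.py j scene side; python3 -c "
from station import r
print(r.close_job())"
```

```text
t: 14.05
eef_pos: [0.4687, -0.0134, 0.1411]
ee_rot: [0.001, 0.74, 0.672, 0.001]
contact_force: [-0.2, -0.3, -0.2]
width: 0.0425
finger_force: 0.0
scene 1058 size [ 96. 125.] yaw -0.0 case [92.5  7.7  0.6] nose [162.5   7.6   0.6] heel [22.5  7.7  0.6]
side 1636 size [ 91. 122.] yaw -0.3 case [93.9  8.7  0.3] nose [163.9   8.4   0.4] heel [23.9  9.   0.3]
the job is handed in; nothing more can be done
None
```

The case lies flat inside the bay, its rear edge about 13 mm past the sill's inner face by camera measurement; the arm was clear of everything and never went near the mallet, tape or offcut. I handed the job in at about 14 s, and no verdict came back.

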